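# Tilt the spice rack one hole and run the tins down to the stop

## Robot

A 7-joint arm with a two-finger parallel gripper is mounted at the origin on the work surface. World frame = base frame: x ahead of the robot, y to its left, z up, the work surface at z = 0. Lengths are in m, angles in degrees, forces in N, time in s.
With the tool pointing down it reaches from about 0.35 to 0.9 m from the base axis. Payload 7.2 kg.
Tool frame: the origin (TCP) lies on the centre line of the jaws, within the pads' length; the fingertips stand 17 mm ahead of it and the grasp point (between the pads) lies 2 mm behind it (manip.tcp_to_tips is the distance from the TCP to the fingertips, in m); z points along the fingers, y is the direction in which the jaws open and shut (so a half turn about z gives the same grasp; the last joint's range is limited). The gripper opens to 88 mm and grips with 3 to 60 N. Pads are 20 mm wide; open, the fingers measure 115 mm over their backs; the gripper's body (75 mm by 178 mm) begins 61 mm behind the grasp point.
Start: joints at [-78.277, 23.554, -0.728, 91.456, 0.321, 64.991, -4.71], TCP at [0.168, 0.602, 0.24] pointing down, gripper open.
Joint ranges: [-169.25, 169.25], [-16.82, 113.86], [-84.01, 82.57], [7.8, 145.47], [-59.2, 239.2], [7.22, 106.19], [-163.78, 163.78]. Speed limits (degrees/s): [136.94, 136.94, 172.46, 172.46, 180, 180, 180].

## Interface

Orientations are given as [roll, pitch, yaw] about the fixed x, y, z axes, in that order (R = Rz(yaw) Ry(pitch) Rx(roll)).
In Python, from plant import manip gives the robot as it stands.
- The arm moves only by the tool drive_tool, never from a script. Its argument "increments" is one flat list of numbers, 5 for each row, row after row: the shift along the tool's x, y, z in mm, then the turn about the tool's z in rad, then the closure, from -1 (fully open) to 1 (shut), so that 0 is half open. In form: [tx, ty, tz, spin, jaw, tx, ty, tz, spin, jaw, ...]. A call has 1 to 10 rows; each row shifts and turns the commanded pose from where the row before left it, along the tool's axes as they then stand; what a row does not reach is not made up. A row lasts 1/8 s, in which the tool goes at most 62.5 mm and 10.7 degrees, less where a joint would pass 70% of its speed; a pose out of reach is approached as far as the arm can. A call with a gripper value outside its range is refused whole. The fingers move at their own pace and stop on an object; "newtons" is the grip in N (left out, the last holds). Time passes only in rows, so rows that do not move let the fingers close. It gives the time, the measured TCP pose, the force and the opening at its end, in the units of the state.
- manip.read_state(): the state, without advancing time (a new reading comes with each control period).
- manip.capture(name): name is "scene" or "top"; returns a dict with "color" (400x640x3 uint8, blue, green, red), "fx", "fy", "cx", "cy" (pixels), "k1" (the pictures are not rectified: a ray, as slopes to the right and down, at radius r is drawn at 1 + k1 r^2 times it, then the intrinsics apply), "R" (3x3) and "t" (3): a world point X has camera coordinates R X + t. Camera axes: x right, y down, z forward; pixel columns grow to the right and rows downward; lengths in m; the calibration is good to about 2 mm. A picture is of the moment at which its call begins. There is no depth.
- manip.sign_off(): hands the job in, once; it reports no verdict.
The state is a dict: "clock": time; "q": joint angles; "joint_velocities": joint speeds; "tau": joint torques, N m; "tool_pos": TCP position; "tcp_rot": TCP orientation; "ft_force": force on the tool from outside, world axes, zero at the start; "torque": the same for the moment, N m; "finger_gap": finger opening in m.
Only numpy, scipy, OpenCV 4.12 (cv2) and the standard library are available. Lean on these libraries where they do the work, as an engineer would, in place of code of your own. Each camera call takes 0.05 s, during which the arm holds its last target.

## Task

Set the tilting spice rack up for service: pull out the spring plunger on its red tilt lever, swing the lever towards the robot to the next hole only, and let the pin snap fully home there so that the tray is locked sloping. Then stand the blue tin from the counter in the free lane of the sloped tray, its long side along the lane, and slide it and the tin that was left part-way up the middle lane down under the hold-down rail until all three tins rest against the front stop. Do not tip a tin over, and leave the other things on the counter where they are.

Things in the scene. Friction and masses are not known exactly. Their poses are not given: they have to be found in the camera images.
- tray (a joint): Tilt of the tray, rad: 0 level (start, pin in the first hole), grows as the lever swings to the robot and the tray's front sinks. Holes at 0, 0.384 (22 degrees: the next hole, wanted) and 0.768; play in a hole about 0.02 either side. Hinge friction 0.12 N m; the tray nearly balances when free; the pin locks it.
- plunger (a joint): Draw of the plunger along the lever, m: 0 pin fully home, 0.014 fully drawn. The round-ended 10 mm pin sits 10 mm deep, clear of the quadrant's rim from about 0.010; let go between holes it rides on the rim at about 0.010. Spring 5 N home, 10 N drawn. Let go within about 2 mm (0.02 rad) of a hole it springs in.
- knob (a point): Centre of the plunger's knob: black cylinder, red top band, 26 mm across and long, at the end of the red lever on the rack's right. z points out along the lever, the way to pull, leaning from vertical to the robot by 8 degrees (30 in the next hole); y along the pivot axis. 165 mm from that axis with pin home. Below: thin stem, then brass barrel 18 mm across from 28 mm under the centre.
- pivot (a point): Point on the pivot axis in the plane of knob and quadrant, 100 mm above the table, fixed to the rack. y is the pivot axis, x points away from the robot (rack yaw), z up. Lever and tray turn together about -y. The bolted-down steel base is 250 mm deep and 260 mm wide.
- stop (a point): Middle of the front stop's inner face at the tray floor; turns with the tray. x up the lanes along the floor, y left across, z out of the floor. 125 mm in front of and 18 mm above the pivot axis. Floor 250 mm long, its upper end open; three lanes 54 mm wide at y = -58, 0, +58 mm between dividers 4 mm thick, 10 mm high. Stop 25 mm high. The knob is at x 102, y -128, z 145 mm here.
- free_lane (a point): As stop, but in the middle of the left lane, which is free: where that lane's floor meets the stop (y = +58 mm of stop, same axes).
- rail (a point): Middle of the steel hold-down rail, an 8 mm round bar across all lanes, 20 mm up from the stop, its underside 62 mm above the floor, on posts at y = -92 and +92 mm; axes as stop.
- blue_tin_mid (a point): Centre of the closed blue spice tin with blue lid and bright steel band, standing on the counter to the right of the rack. 60 mm long (x), 46 mm wide (y), 52 mm high (z), 0.10 to 0.20 kg; smooth sides, to be gripped across the 46 mm.
- red_tin_mid (a point): Centre of the red tin, same make, size and axes as the blue one, standing on the tray, long side along the lane. Red and green swap places: one is part-way up the middle lane (centre 75 to 145 mm from the stop), the other at the stop in the right lane. On the tilted tray tins stay put until pushed.
- green_tin_mid (a point): Centre of the green tin: see the red tin.
- press: Bystander: black cast iron tortilla press, 200 mm across, on the left; origin under its centre.
- cup: Bystander: turquoise cup with handle, 82 mm across, 88 mm high; origin under its centre.
- molcajete: Bystander: dark stone mortar on three feet with a pestle, 140 mm across, 100 mm high; origin under its centre.
- salt_jar: Bystander: glass jar with a red cap, 62 mm across, 105 mm high; origin under its centre.
- turner: Bystander: turner lying on the counter, 280 mm long; origin at its middle.
- pastry_brush: Bystander: pastry brush lying on the counter, 200 mm long; origin at its middle.
Mind the look-alikes: they are no part of the job. Of the things like the part that bears blue_tin_mid, leave any that is black; of the rest the larger one is meant.

How it is judged:
By the outcome, as a careful person would: the job done as asked, in the order asked, and still so for the second after the job is handed in, with the robot touching nothing.
It also fails if it takes over 72 s, if anything falls off the work surface, if the arm or the gripper's body presses on something with over 40 N, if the wrist force passes 120 N, or if a joint passes its speed limit or range.

## Working session

There is one attempt and no reset: what is moved stays moved. The work goes in short steps, Python scripts to look and compute and a tool call to move; the robot and the scene stay as the last step left them, time stands still between calls to the robot, and variables do not carry over. Pictures are saved under pics/ and viewed, and the job is handed in when it is done.

Besides the shell and the picture viewer there is one more tool, called after "Request:" in YAML: its name, and indented under it one key for each argument. drive_tool: Moves the arm, as the interface text tells. Its arguments: {"type":"object","properties":{"increments":{"type":"array"},"newtons":{"type":"number"}},"required":["increments"]}

```bash
ls; mkdir -p pics; python3 - <<'E'
from plant import manip
import cv2
print(manip.read_state())
for n in("scene","top"):
    c=manip.capture(n); cv2.imwrite(f"pics/{n}0.png",c["color"])
    print(n,{k:c[k] for k in c if k!="color"})
print([a for a in dir(manip) if a[0]!='_'], manip.tcp_to_tips)
E
```

```text
pics
{'clock': 0.0, 'q': array([-78.27699248,  23.59934486,  -0.72784811,  91.50289059,
         0.32262098,  64.9921623 ,  -4.70951226]), 'joint_velocities': array([-0.0056485 , -0.0594441 ,  0.02498536, -0.02294646,  0.08069236,
        0.0011549 , -0.01584139]), 'tau': array([-8.79747695e-04, -5.87924981e+01,  6.41277675e-01, -2.91085303e+01,
       -5.38240594e-02,  1.79752236e-02,  1.28900888e-04]), 'tool_pos': array([0.16831992, 0.6014087 , 0.23882472]), 'tcp_rot': array([-1.79908021e+02,  8.35574295e-03,  1.64371326e+02]), 'ft_force': array([ 0.07828142, -0.01065127, -0.2772226 ]), 'torque': array([-0.01586873, -0.03433425, -0.02034939]), 'finger_gap': 0.08769988902744498}
scene {'fx': 386.26498237153345, 'fy': 386.26498237153345, 'cx': 322.67038852671993, 'cy': 198.67638903847296, 'k1': -0.04094483437859743, 'R': array([[ 0.17565511,  0.98427245,  0.01878889],
       [ 0.67081464, -0.1057024 , -0.73405362],
       [-0.72052273,  0.14154413, -0.67883154]]), 't': array([-0.07437933, -0.21978826,  1.63002439])}
top {'fx': 454.8015589181329, 'fy': 454.8015589181329, 'cx': 319.84934116691073, 'cy': 198.99938275451922, 'k1': -0.0174635291835468, 'R': array([[ 1.18476617e-02, -9.99929568e-01,  7.01714650e-04],
       [-9.98727925e-01, -1.18678154e-02, -4.90070055e-02],
       [ 4.90118816e-02, -1.20203593e-04, -9.98798188e-01]]), 't': array([0.00539258, 0.51820466, 1.43037414])}
['MotionError', 'capture', 'read_state', 'sign_off', 'tcp_to_tips'] 0.017
```

View pics/scene0.png

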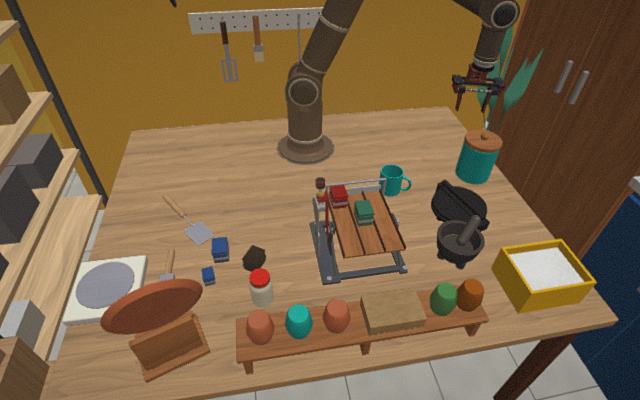

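View pics/top0.png

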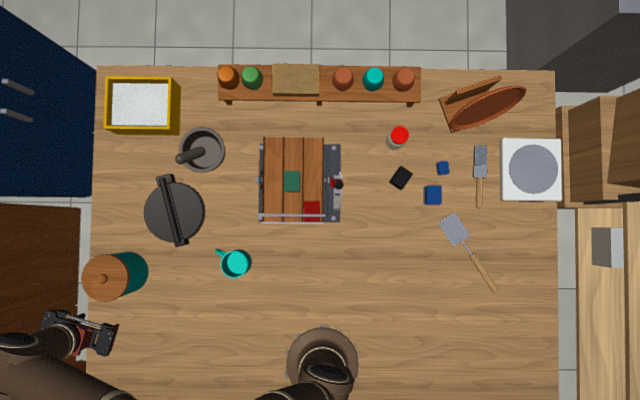

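Candidates for the blue tin in the top view are the larger blue box at (433,195), the small blue box at (443,168) and the black box at (401,178). By the description I want the larger blue one, and I'll check it in a close crop. I'll also crop the rack.

```bash
cat > h.py <<'E'
import numpy as np, cv2
from plant import manip
def cap(n,save=None):
    c=manip.capture(n)
    if save: cv2.imwrite(save,c["color"])
    return c
def proj(c,X):
    X=np.atleast_2d(X)@c["R"].T+c["t"]
    s=X[:,:2]/X[:,2:]; f=1+c["k1"]*(s**2).sum(1,keepdims=True)
    s=s*f
    return s*[c["fx"],c["fy"]]+[c["cx"],c["cy"]]
def ray(c,p):
    d=(np.atleast_2d(p).astype(float)-[c["cx"],c["cy"]])/[c["fx"],c["fy"]]
    s=d.copy()
    for _ in range(8): s=d/(1+c["k1"]*(s**2).sum(1,keepdims=True))
    v=np.c_[s,np.ones(len(s))]@c["R"]
    o=-c["R"].T@c["t"]
    return o,v/np.linalg.norm(v,axis=1,keepdims=True)
def onz(c,p,z):
    o,v=ray(c,p); return o+v*((z-o[2])/v[:,2])[:,None]
def tri(c1,p1,c2,p2):
    o1,v1=ray(c1,p1);o2,v2=ray(c2,p2)
    out=[]
    for a,b in zip(v1,v2):
        A=np.c_[a,-b]; s=np.linalg.lstsq(A,o2-o1,rcond=None)[0]
        P,Q=o1+a*s[0],o2+b*s[1]; out.append(np.r_[(P+Q)/2,np.linalg.norm(P-Q)])
    return np.array(out)
def crop(c,x0,y0,x1,y1,k,f):
    cv2.imwrite(f,cv2.resize(c["color"][y0:y1,x0:x1],None,fx=k,fy=k,interpolation=cv2.INTER_CUBIC))
def st():
    s=manip.read_state(); print("t %.2f pos %s rot %s F %s gap %.4f"%(s["clock"],np.round(s["tool_pos"],4),np.round(s["tcp_rot"],1),np.round(s["ft_force"],1),s["finger_gap"])); return s
E
python3 - <<'E'
from h import *
t=cap("top");s=cap("scene")
crop(t,380,130,500,230,6,"pics/a1.png")
crop(t,250,130,350,230,6,"pics/a2.png")
crop(s,300,165,420,285,5,"pics/a3.png")
E
```

```text
(no output)
```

View pics/a1.png

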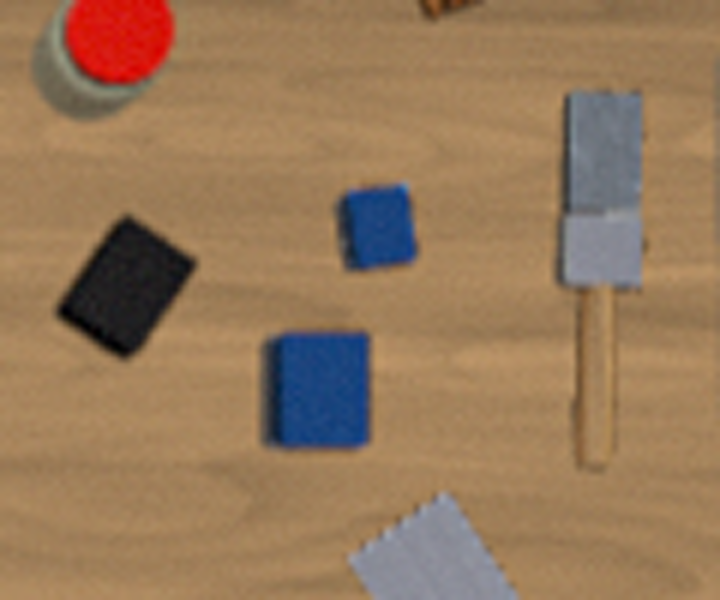

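View pics/a2.png

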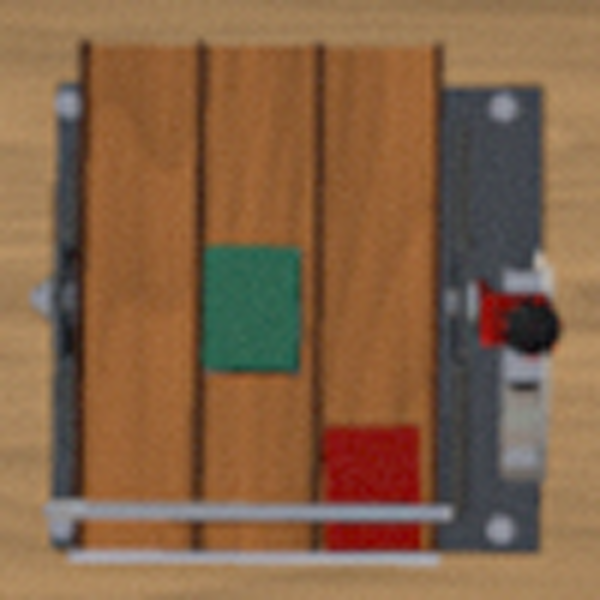

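View pics/a3.png

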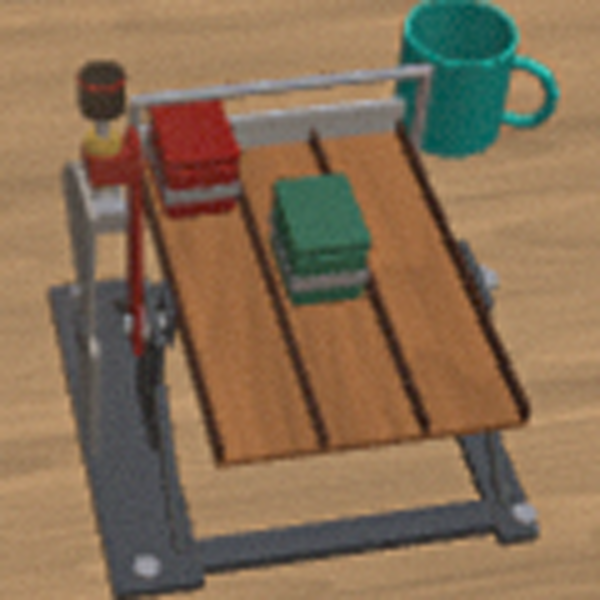

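The close crop shows the larger blue tin at top-view pixel (433,195), with its long side almost along x. The small blue one at (443,168) and the black one at (401,178) are look-alikes. The knob is at top (338,184) and scene (320,183). Green is part-way up the middle lane and red is at the stop in the right lane.

```bash
python3 - <<'E'
from h import *
t=cap("top");s=cap("scene")
C=lambda l:np.array(l)/6.+[250-.42,130-.42]
def rect(c,m,z):
    cs=cv2.findContours(m,cv2.RETR_EXTERNAL,cv2.CHAIN_APPROX_NONE)[0]
    for k in sorted(cs,key=cv2.contourArea)[::-1][:3]:
        if cv2.contourArea(k)<30: continue
        P=onz(c,k[:,0,:],z)[:,:2]
        r=cv2.minAreaRect((P*1000).astype(np.float32)); print(np.round(k[:,0].mean(0)),"c",np.round(r[0],1),"size",np.round(r[1],1),"ang",round(r[2],1))
h=cv2.cvtColor(t["color"],cv2.COLOR_BGR2HSV)
def M(lo,hi,x0,y0,x1,y1):
    m=cv2.inRange(h,lo,hi); o=np.zeros_like(m); o[y0:y1,x0:x1]=m[y0:y1,x0:x1]; return o
print("blue");rect(t,M((105,150,110),(125,255,255),420,155,460,210),.052)
print("green");rect(t,M((70,80,50),(95,255,255),275,160,305,200),.17)
print("red");rect(t,M((0,200,60),(4,255,200),300,195,325,225),.17)
print("knob",tri(t,[[338.0,184.2]],s,[[320.4,182.5]]))
print("bolts",onz(t,C([[502,107],[500,530],[67,103]]),.012))
print("base corners",onz(t,C([[543,87],[541,551]]),.008))
print("dividers z.128",onz(t,C([[83,45],[80,545],[201,45],[197,545],[321,45],[318,545],[441,45],[438,548]]),.128))
print("rail",onz(t,C([[50,513],[450,513]]),.188), "stop",onz(t,C([[70,557],[438,560]]),.14))
print(h[168:173:2,443],h[192:200:3,433])
E
```

```text
blue
[434. 194.] c [ 534.3 -339.7] size [53.1 40.3] ang 0.0
[443. 167.] c [ 619.3 -370. ] size [36.1 28.7] ang 8.9
green
[292. 181.] c [560.5  92.5] size [56.9 42.5] ang 0.8
red
[312. 207.] c [488.9  34.9] size [31.1 42.4] ang 0.7
knob [[ 0.54545616 -0.0343691   0.26415014  0.00249059]]
bolts [[ 0.68355485 -0.02928201  0.012     ]
 [ 0.4586381  -0.03055765  0.012     ]
 [ 0.68297607  0.20227644  0.012     ]]
base corners [[ 0.69523001 -0.05117433  0.008     ]
 [ 0.44781863 -0.05249374  0.008     ]]
dividers z.128 [[0.69274251 0.17964114 0.128     ]
 [0.44802425 0.17666278 0.128     ]
 [0.69340688 0.12180549 0.128     ]
 [0.44870719 0.11984791 0.128     ]
 [0.69409461 0.06300795 0.128     ]
 [0.44940904 0.06110894 0.128     ]
 [0.69479469 0.00421697 0.128     ]
 [0.44864618 0.00284519 0.128     ]]
rail [[ 0.46265191  0.18338375  0.188     ]
 [ 0.46486616 -0.00213039  0.188     ]] stop [[0.44219473 0.17987982 0.14      ]
 [0.44287035 0.00285879 0.14      ]]
[[107 213 121]
 [107 203 123]
 [107 214 123]] [[107 222 122]
 [106 217 122]
 [108 206 124]]
```

Setup: rack yaw is about 0.4°, the pivot is at x ≈ 0.569, the knob at ≈ (0.545, -0.035, 0.264), and the middle lane at y ≈ 0.091. The tool stays vertical, so I'll grip the knob with the jaws along y. First I'll lift, turn and traverse.

Request:
drive_tool:
  increments: [0,0,-60,-0.139,-1,0,0,-60,-0.139,-1,-29,-49,0,0,-1,-29,-49,0,0,-1,-29,-49,0,0,-1,-29,-49,0,0,-1,-29,-49,0,0,-1,-29,-49,0,0,-1,-29,-49,0,0,-1,-29,-49,0,0,-1]
  newtons: 50

```text
clock: 1.55
tool_pos: [0.4031, 0.2093, 0.3599]
tcp_rot: [180.0, 0.0, -179.7]
ft_force: [0.8, 0.3, -0.5]
finger_gap: 0.0882
```

Request:
drive_tool:
  increments: [-28,-49,0,0,-0.5,-28,-49,0,0,-0.5,-28,-49,0,0,-0.5,-28,-49,0,0,-0.5,-29,-48,0,0,-0.5,0,0,0,0,-0.5,0,0,0,0,-0.5]

```text
clock: 2.42
tool_pos: [0.5445, -0.0318, 0.3593]
tcp_rot: [180.0, -0.0, -179.7]
ft_force: [-0.1, -0.4, -0.5]
finger_gap: 0.066
```

```bash
python3 - <<'E'
from h import *
print(np.round(st()["q"],0))
t=cap("top");s=cap("scene")
crop(s,270,100,420,260,4,"pics/b1.png")
crop(t,280,130,380,230,5,"pics/b2.png")
E
```

```text
t 2.42 pos [ 0.5445 -0.0318  0.3593] rot [ 180.    -0.  -179.7] F [-0.1 -0.4 -0.5] gap 0.0660
[-27.  11.  30.  94.  -6.  76.  95.]
```

View pics/b1.png

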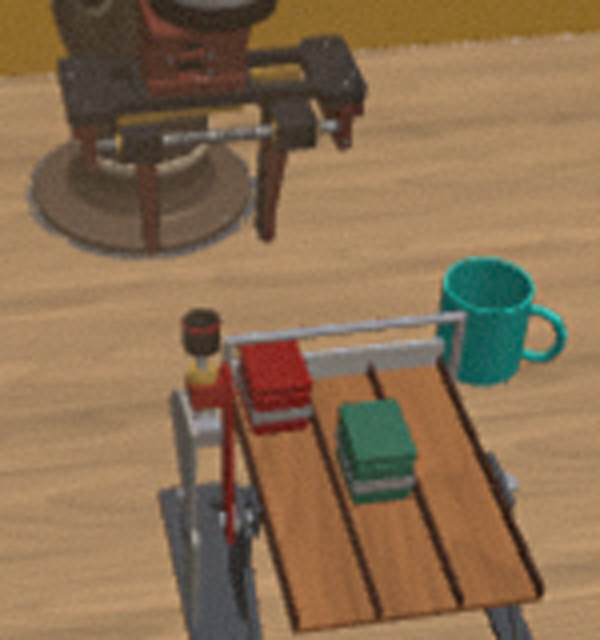

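View pics/b2.png

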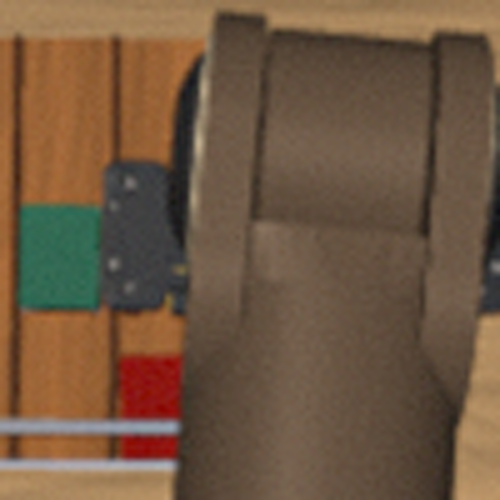

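```bash
python3 - <<'E'
from h import *
s=cap("scene");t=cap("top")
print(proj(s,[[.5445,-.0318,.3423],[.5455,-.0344,.2634],[.5455,-.0368,.2634],[.5455,-.0318,.2634]]))
print(proj(t,[[.5455,-.0344,.2634],[.5455,-.0368,.2634],[.5437,-.0344,.2763]]))
E
```

```text
[[321.28022243 159.15934689]
 [319.93141536 182.69879838]
 [319.0640392  182.78670965]
 [320.87044402 182.60363256]]
[[337.53654695 184.10640643]
 [338.45053562 184.11729978]
 [337.72609926 184.39161807]]
```

Request:
drive_tool:
  increments: [-1,-4,40,0,-0.5,0,0,30,0,-0.5,0,0,20,0,-0.5,0,0,8,0,-0.5,0,0,0,0,-0.5]

```text
clock: 3.25
tool_pos: [0.5457, -0.0356, 0.2618]
tcp_rot: [180.0, -0.0, -179.7]
ft_force: [-0.5, 0.5, 0.3]
finger_gap: 0.0655
```

```bash
python3 - <<'E'
from h import *
st()
s=cap("scene")
crop(s,270,120,390,240,5,"pics/c1.png")
E
```

```text
t 3.25 pos [ 0.5457 -0.0356  0.2618] rot [ 180.    -0.  -179.7] F [-0.5  0.5  0.3] gap 0.0655
```

View pics/c1.png

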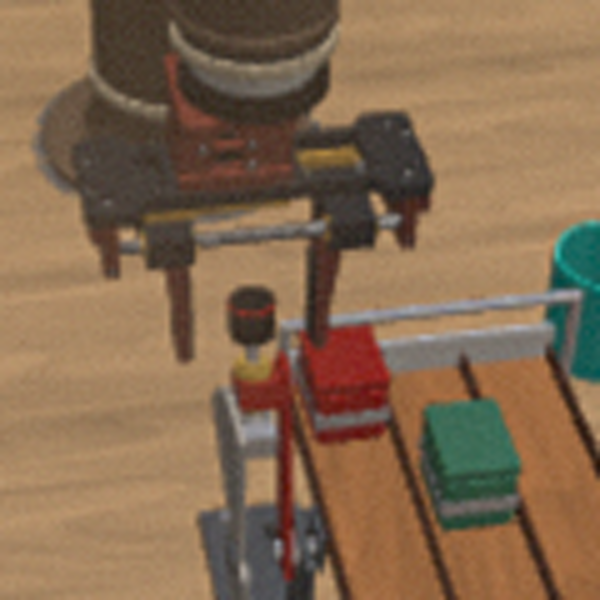

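The jaws straddle the knob: fingertips at crop columns 184 and 318, knob at 252, so it's centred. I'll close now.

Request:
drive_tool:
  increments: [0,0,0,0,1,0,0,0,0,1,0,0,0,0,1,0,0,0,0,1,0,0,0,0,1]
  newtons: 55

```text
clock: 3.92
tool_pos: [0.5458, -0.0346, 0.2617]
tcp_rot: [179.9, -0.0, -179.6]
ft_force: [0.1, 5.2, 1.6]
finger_gap: 0.0254
```

Request:
drive_tool:
  increments: [0.6,1,-4.3,0,1,0.6,0,-4.3,0,1,0.6,0,-4.3,0,1,0,0,0,0,1,0,0,0,0,1]

```text
clock: 4.55
tool_pos: [0.5434, -0.0346, 0.2741]
tcp_rot: [180.0, -0.1, -179.7]
ft_force: [1.0, 4.6, -10.2]
finger_gap: 0.0252
```

Request:
drive_tool:
  increments: [6.7,0,1.1,0,1,6.7,0,1.3,0,1,13.2,0,3.4,0,1,12.9,0,4.4,0,1,12.5,0,5.4,0,1,6.1,0,3.1,0,1,6,0,3.3,0,1,0,0,0,0,1,0,0,0,0,1]

```text
clock: 5.68
tool_pos: [0.4811, -0.0348, 0.2533]
tcp_rot: [179.9, 0.2, -179.7]
ft_force: [4.2, 5.7, -8.9]
finger_gap: 0.0252
```

```bash
python3 - <<'E'
from h import *
st()
s=cap("scene")
crop(s,270,120,420,270,4,"pics/d1.png")
E
```

```text
t 5.67 pos [ 0.4811 -0.0348  0.2533] rot [ 179.9    0.2 -179.7] F [ 4.2  5.7 -8.9] gap 0.0252
```

View pics/d1.png

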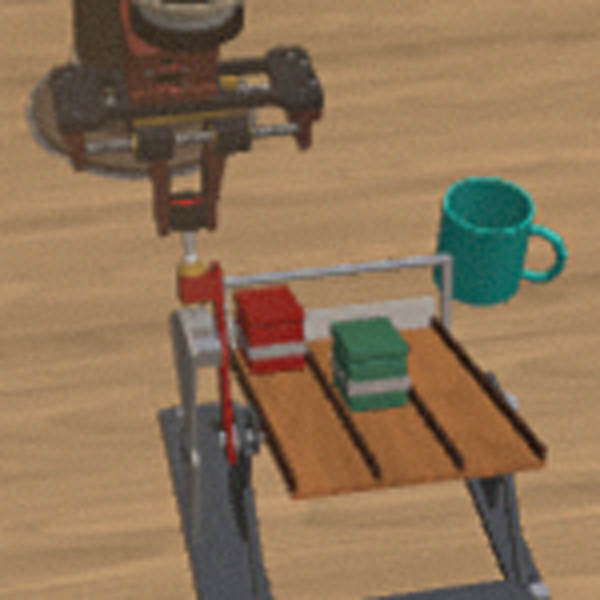

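Request:
drive_tool:
  increments: [-1.2,0,3.1,0,1,-1.4,0,3.1,0,1,-1.4,0,3.1,0,1,-1.4,0,3,0,1,0,0,0,0,1,0,0,0,0,1]

```text
clock: 6.48
tool_pos: [0.4846, -0.0349, 0.2435]
tcp_rot: [179.8, 0.0, -179.7]
ft_force: [-15.9, 6.8, 25.9]
finger_gap: 0.0252
```

Request:
drive_tool:
  increments: [0,0,0,0,-0.4,0,0,0,0,-0.4,0,0,0,0,-0.4,0,0,0,0,-0.4]

```text
clock: 6.98
tool_pos: [0.4853, -0.0358, 0.2402]
tcp_rot: [-180.0, -0.0, -179.7]
ft_force: [0.2, -0.2, -0.6]
finger_gap: 0.0601
```

```bash
python3 - <<'E'
from h import *
st()
s=cap("scene")
crop(s,270,120,390,240,6,"pics/e1.png")
E
```

```text
t 6.97 pos [ 0.4853 -0.0358  0.2402] rot [-180.    -0.  -179.7] F [ 0.2 -0.2 -0.6] gap 0.0601
```

View pics/e1.png

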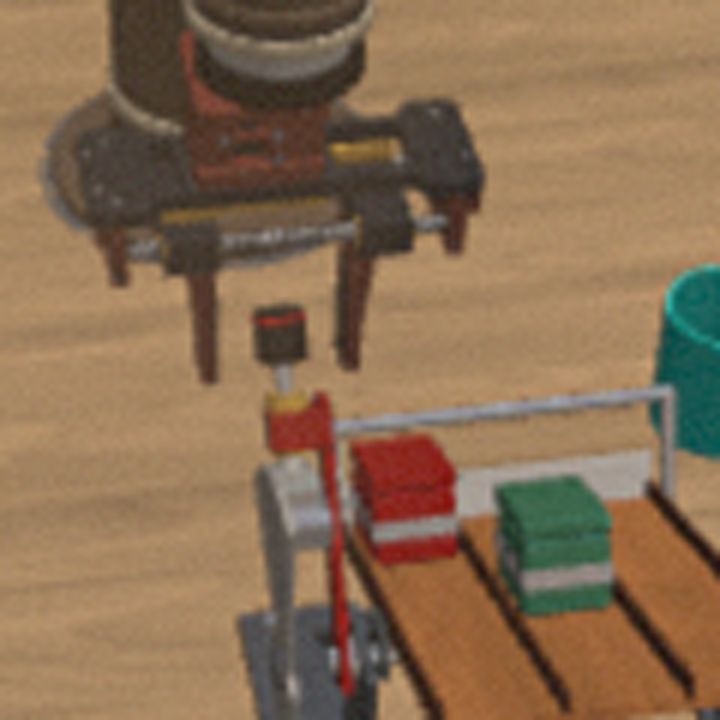

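```bash
python3 - <<'E'
from h import *
s=cap("scene")
for a,px in((8,.5688),(30,.5688)):
  for d in(0,.003,.010):
    u=np.array([-np.sin(np.radians(a)),0,np.cos(np.radians(a))])
    P=np.array([px,-.0355,.1])
    print(a,d,"knob c,bottom,top,barrel",np.round(proj(s,[P+u*(.165+d),P+u*(.152+d),P+u*(.178+d),P+u*.137]),1).tolist())
c0=cv2.imread("pics/scene0.png"); 
a=cv2.resize(c0[170:215,305:335],None,fx=10,fy=10,interpolation=cv2.INTER_CUBIC)
b=cv2.resize(s["color"][160:205,302:332],None,fx=10,fy=10,interpolation=cv2.INTER_CUBIC)
cv2.imwrite("pics/f1.png",np.hstack([a,b]))
E
```

```text
8 0 knob c,bottom,top,barrel [[319.6, 182.8], [319.6, 186.8], [319.5, 178.8], [319.7, 191.4]]
8 0.003 knob c,bottom,top,barrel [[319.5, 181.9], [319.6, 185.9], [319.5, 177.8], [319.7, 191.4]]
8 0.01 knob c,bottom,top,barrel [[319.5, 179.7], [319.6, 183.7], [319.5, 175.6], [319.7, 191.4]]
30 0 knob c,bottom,top,barrel [[315.9, 175.0], [316.3, 179.4], [315.6, 170.5], [316.7, 184.5]]
30 0.003 knob c,bottom,top,barrel [[315.9, 173.9], [316.2, 178.4], [315.5, 169.5], [316.7, 184.5]]
30 0.01 knob c,bottom,top,barrel [[315.7, 171.5], [316.0, 176.0], [315.3, 167.1], [316.7, 184.5]]
```

View pics/f1.png

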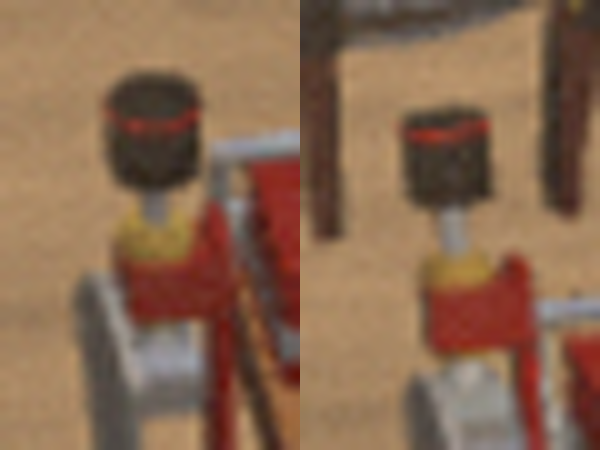

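Knob centre in the scene view is at row 175.7. The model predicts 175.0–175.3 with the pin home and about 171.5 with it riding on the rim. So the pin is home in the 22° hole. Next I'll lift clear and go to the blue tin.

Request:
drive_tool:
  increments: [0,0,-40,0,-0.6,0,0,-50,0,-0.6,-9,-51,0,0,-0.6,-8,-51,0,0,-0.6,-8,-51,0,0,-0.6,-8,-51,0,0,-0.6,-8,-50,0,0,-0.6,-8,-50,0,0,-0.6,0,0,60,0,-0.6,0,0,60,0,-0.6]

```text
clock: 8.32
tool_pos: [0.5358, -0.3403, 0.2088]
tcp_rot: [-179.9, 0.0, -179.8]
ft_force: [1.4, -0.4, -0.1]
finger_gap: 0.0703
```

```bash
python3 - <<'E'
from h import *
print(np.round(st()["q"]))
s=cap("scene")
crop(s,190,120,340,290,4,"pics/g1.png")
t=cap("top","pics/g2.png")
crop(t,250,130,350,230,6,"pics/g2.png")
E
```

```text
t 8.32 pos [ 0.5358 -0.3403  0.2088] rot [-179.9    0.  -179.8] F [ 1.4 -0.4 -0.1] gap 0.0703
[  3.  29.  37.  94. -19.  63. 135.]
```

View pics/g1.png

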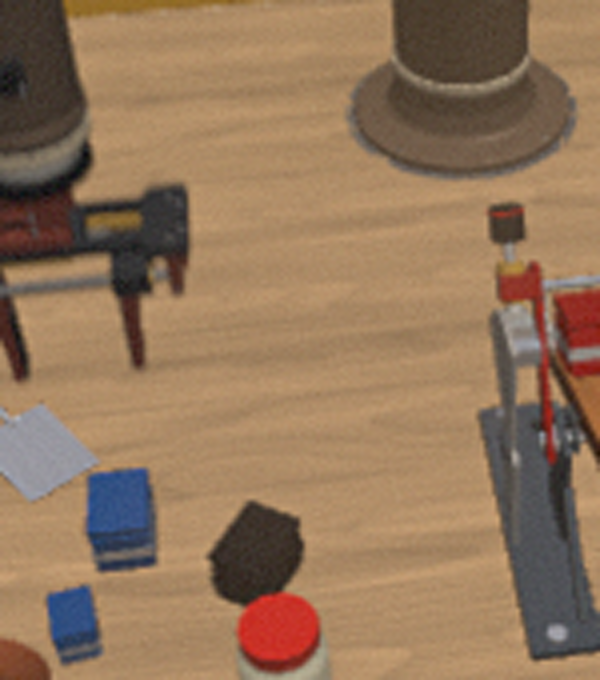

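View pics/g2.png

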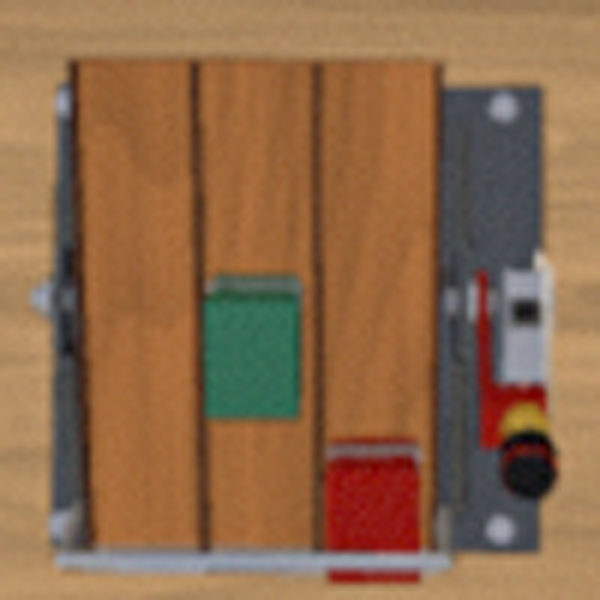

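The tray is tilted with all tins upright. The target tin is at g1 pixel (122,518). Descending on it.

Request:
drive_tool:
  increments: [1,0,50,0,-0.6,0,0,50,0,-0.6,0,0,40,0,-0.6,0,0,23,0,-0.6,0,0,10,0,-0.6,0,0,0,0,-0.6]
  newtons: 15

```text
clock: 9.18
tool_pos: [0.5356, -0.3396, 0.0384]
tcp_rot: [-180.0, 0.1, -179.7]
ft_force: [-0.1, 0.9, -0.2]
finger_gap: 0.0701
```

```bash
python3 - <<'E'
from h import *
st()
s=cap("scene")
crop(s,170,170,290,290,5,"pics/i1.png")
E
```

```text
t 9.18 pos [ 0.5356 -0.3396  0.0384] rot [-1.800e+02  1.000e-01 -1.797e+02] F [-0.1  0.9 -0.2] gap 0.0701
```

View pics/i1.png

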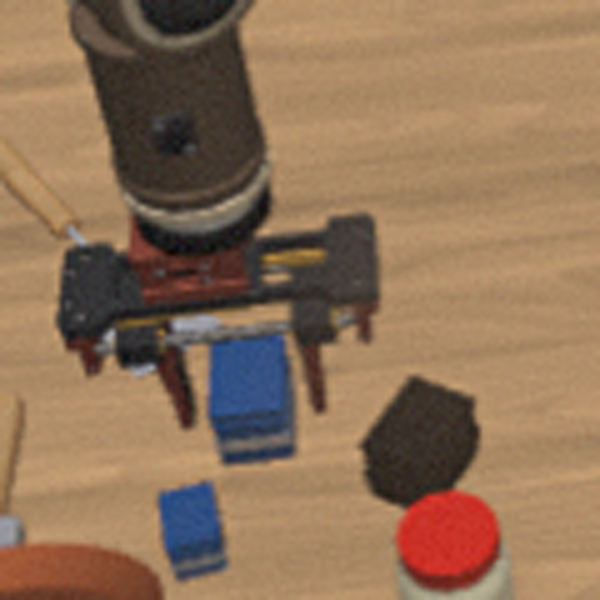

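The fingers straddle the larger blue tin cleanly, so I'll grip it and lift.

Request:
drive_tool:
  increments: [0,0,1,0,1,0,0,0,0,1,0,0,0,0,1,0,0,0,0,1,0,0,-20,0,1,0,0,-40,0,1,0,0,-60,0,1,0,0,-60,0,1,0,0,-60,0,1,0,0,-50,0,1]

```text
clock: 10.48
tool_pos: [0.5341, -0.3394, 0.3299]
tcp_rot: [-180.0, 0.1, -179.7]
ft_force: [0.1, 0.3, -2.4]
finger_gap: 0.046
```

Request:
drive_tool:
  increments: [-7.6,48.9,0,0,1,-7.6,48.9,0,0,1,-7.6,48.9,0,0,1,-7.6,48.9,0,0,1,-7.6,48.9,0,0,1,-7.6,48.9,0,0,1,-7.6,48.9,0,0,1,-7.6,48.9,0,0,1,-7.6,48.9,0,0,1,-7.6,48.9,0,0,1]

```text
clock: 11.72
tool_pos: [0.6079, 0.1512, 0.3273]
tcp_rot: [-180.0, 0.0, -179.7]
ft_force: [0.5, -0.1, -1.9]
finger_gap: 0.0458
```

Request:
drive_tool:
  increments: [0,0,40,0,1,0,0,40,0,1,0,0,30,0,1,0,0,15,0,1,0,0,0,0,1]

```text
clock: 12.35
tool_pos: [0.6079, 0.15, 0.2012]
tcp_rot: [-180.0, -0.1, -179.7]
ft_force: [0.7, -0.7, -1.8]
finger_gap: 0.0459
```

```bash
python3 - <<'E'
from h import *
st()
s=cap("scene")
crop(s,290,120,430,260,5,"pics/j1.png")
t=cap("top");crop(t,230,110,350,230,5,"pics/j2.png")
E
```

```text
t 12.35 pos [0.6079 0.15   0.2012] rot [-1.800e+02 -1.000e-01 -1.797e+02] F [ 0.7 -0.7 -1.8] gap 0.0459
```

View pics/j1.png

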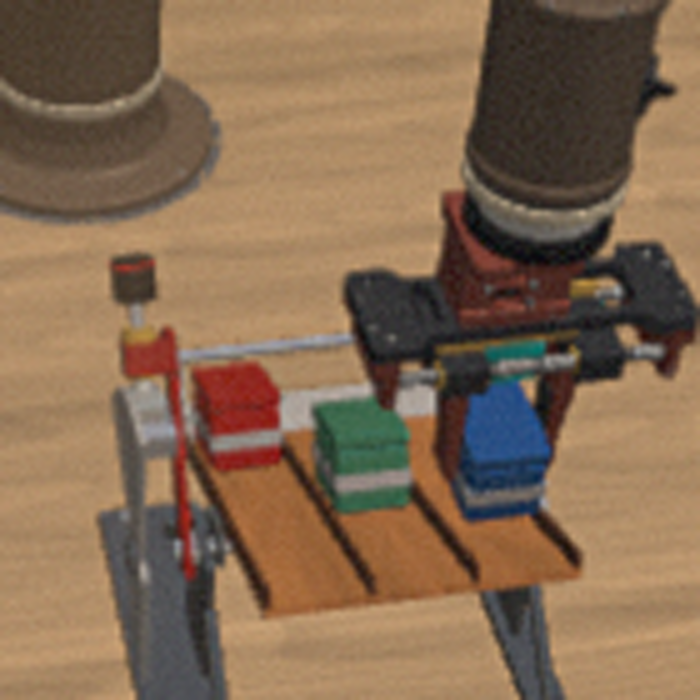

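View pics/j2.png

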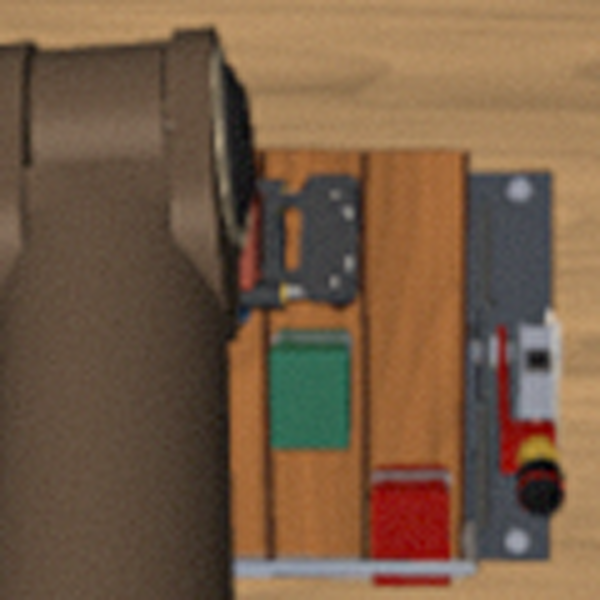

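The blue tin hangs over the left lane. Its face spans crop columns 458–545, between dividers at about 450 and 555, so it's centred. I'll lower with a light grip so that it can swivel flat onto the slope.

Request:
drive_tool:
  increments: [0,0,10,0,1,0,0,6,0,1,0,0,2,0,1,0,0,2,0,1,0,0,2,0,1,0,0,2,0,1]
  newtons: 6

```text
clock: 13.2
tool_pos: [0.608, 0.1501, 0.1774]
tcp_rot: [180.0, -0.0, -179.7]
ft_force: [-3.8, 0.3, 5.2]
finger_gap: 0.0459
```

Request:
drive_tool:
  increments: [0,0,1,0,1,0,0,1,0,1,0,0,1,0,1,0,0,0,0,1]

```text
clock: 13.7
tool_pos: [0.608, 0.1502, 0.1742]
tcp_rot: [180.0, -0.0, -179.7]
ft_force: [-4.8, -0.5, 3.5]
finger_gap: 0.0461
```

```bash
python3 - <<'E'
from h import *
st()
s=cap("scene")
crop(s,340,160,430,260,6,"pics/k1.png")
E
```

```text
t 13.70 pos [0.608  0.1502 0.1742] rot [ 180.    -0.  -179.7] F [-4.8 -0.5  3.5] gap 0.0461
```

View pics/k1.png

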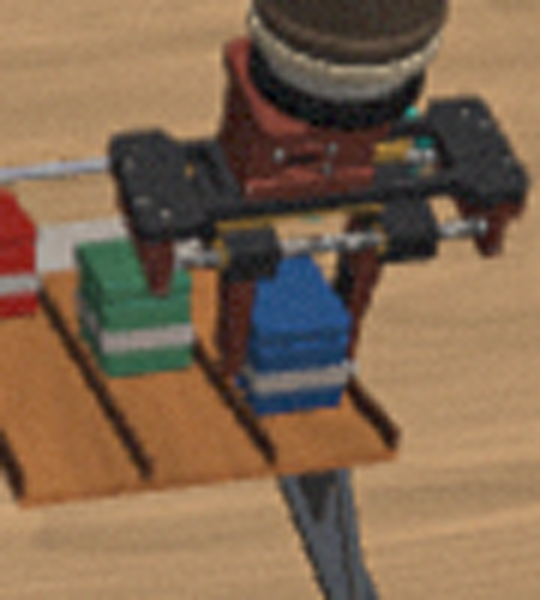

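It has swivelled flat in its lane like its neighbours. I'll open slightly and rise.

Request:
drive_tool:
  increments: [0,0,0,0,-0.2,0,0,0,0,-0.25,0,0,0,0,-0.25,0,0,-10,0,-0.25,0,0,-30,0,-0.25,0,0,-50,0,-0.25,0,0,0,0,-0.25]

```text
clock: 14.62
tool_pos: [0.6105, 0.1501, 0.2691]
tcp_rot: [179.9, 0.4, -179.7]
ft_force: [0.1, -0.1, -0.1]
finger_gap: 0.0549
```

```bash
python3 - <<'E'
from h import *
st()
s=cap("scene")
crop(s,290,120,430,260,5,"pics/l1.png")
E
```

```text
t 14.62 pos [0.6105 0.1501 0.2691] rot [ 179.9    0.4 -179.7] F [ 0.1 -0.1 -0.1] gap 0.0549
```

View pics/l1.png

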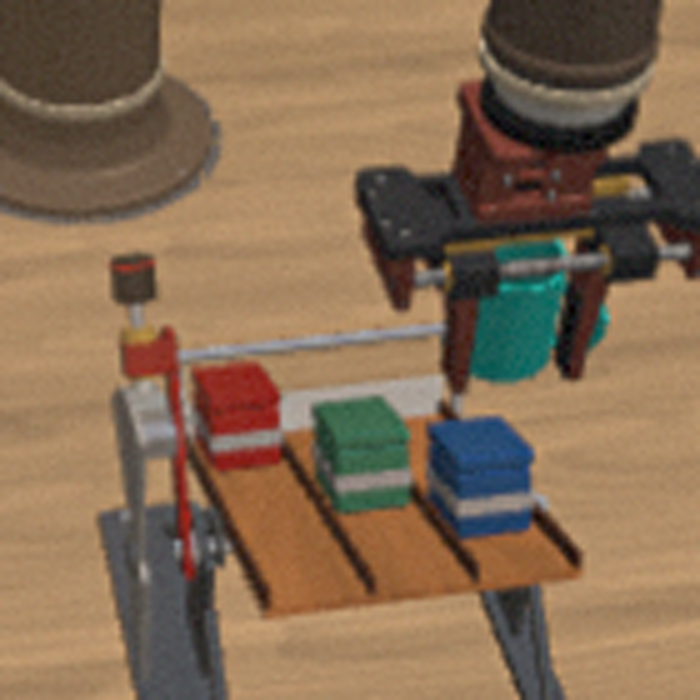

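```bash
cat >> h.py <<'E'
TH=np.radians(22); YAW=0.006; PIV=np.array([.5688,.0918,.1])
Rz=np.array([[np.cos(YAW),-np.sin(YAW),0],[np.sin(YAW),np.cos(YAW),0],[0,0,1]])
Rt=Rz@np.array([[np.cos(TH),0,-np.sin(TH)],[0,1,0],[np.sin(TH),0,np.cos(TH)]])
def f2w(F): return (np.atleast_2d(F)+[-.125,0,.018])@Rt.T+PIV
def w2f(W): return (np.atleast_2d(W)-PIV)@Rt-[-.125,0,.018]
def onfloor(c,p,zf):
    o,v=ray(c,p); o=w2f(o)[0]; v=v@Rt
    return o+v*((zf-o[2])/v[:,2])[:,None]
E
python3 - <<'E'
from h import *
s=cap("scene");t=cap("top")
big=cv2.resize(s["color"][195:245,360:420],None,fx=12,fy=12,interpolation=cv2.INTER_CUBIC)
cv2.imwrite("pics/m1.png",big)
D=lambda l:np.array(l)/5.+[290-.4,120-.4]
print("divider tops ends (250,y)",np.round(onfloor(s,D([[267,603],[372,585],[477,573],[578,560]]),.01)*1000,0).tolist())
print("blue base corners",np.round(onfloor(s,D([[462,535],[530,523]]),.0)*1000,0).tolist())
print("blue top corners",np.round(onfloor(s,D([[430,425],[500,420],[533,462],[460,470]]),.052)*1000,0).tolist())
print("green top",np.round(onfloor(s,D([[313,405],[380,397],[408,440],[336,450]]),.052)*1000,0).tolist())
print("red top",np.round(onfloor(s,D([[193,372],[260,365],[280,403],[212,412]]),.052)*1000,0).tolist())
E
```

```text
divider tops ends (250,y) [[261.0, -88.0, 10.0], [256.0, -30.0, 10.0], [258.0, 28.0, 10.0], [258.0, 86.0, 10.0]]
blue base corners [[191.0, 42.0, 0.0], [186.0, 85.0, -0.0]]
blue top corners [[148.0, 37.0, 52.0], [152.0, 78.0, 52.0], [216.0, 74.0, 52.0], [215.0, 33.0, 52.0]]
green top [[96.0, -21.0, 52.0], [96.0, 21.0, 52.0], [166.0, 18.0, 52.0], [168.0, -25.0, 52.0]]
red top [[18.0, -79.0, 52.0], [19.0, -36.0, 52.0], [87.0, -39.0, 52.0], [89.0, -81.0, 52.0]]
```

View pics/m1.png

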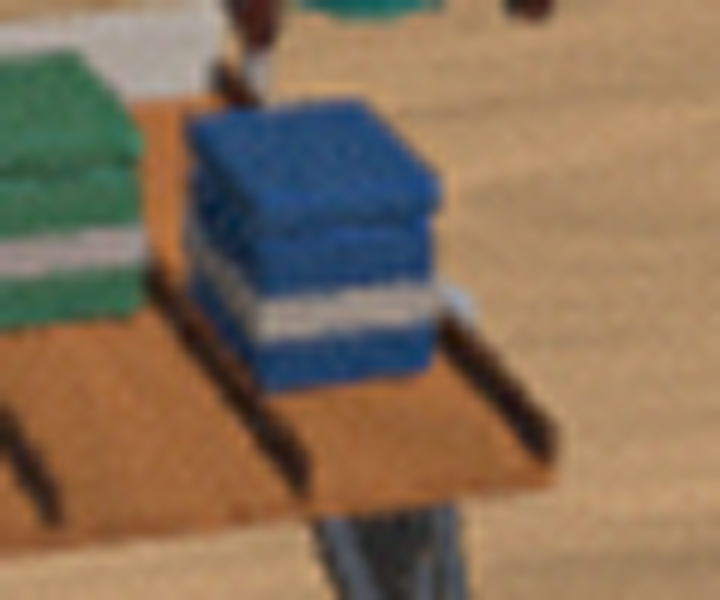

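The blue tin stands flat and upright in the left lane. I'll push the green tin down first because that leaves more clearance under the gripper body, then the blue. Both get pushed with closed fingertips low on the uphill face.

```bash
python3 - <<'E'
from h import *
p=manip.read_state()["tool_pos"]
def tcp(xf,yf,zf=.008): return f2w([xf,yf,zf])[0]+[0,0,.017]
for n,y in(("mid",0),("left",.058)):
    for x in(.225,.17,.1,.069): 
        w=tcp(x,y); print(n,x,np.round(w,4),"world delta mm",np.round((w-p)*1000,1))
t=cap("top");crop(t,250,130,350,230,6,"pics/n1.png")
E
```

```text
mid 0.225 [0.6518 0.0923 0.1786] world delta mm [ 43.8 -57.9 -85.4]
mid 0.17 [0.6008 0.092  0.158 ] world delta mm [  -7.2  -58.2 -106. ]
mid 0.1 [0.5359 0.0916 0.1317] world delta mm [ -72.1  -58.6 -132.3]
mid 0.069 [0.5071 0.0914 0.1201] world delta mm [-100.8  -58.8 -143.9]
left 0.225 [0.6514 0.1503 0.1786] world delta mm [ 43.5   0.1 -85.4]
left 0.17 [0.6004 0.15   0.158 ] world delta mm [  -7.5   -0.2 -106. ]
left 0.1 [0.5355 0.1496 0.1317] world delta mm [ -72.4   -0.6 -132.3]
left 0.069 [0.5068 0.1494 0.1201] world delta mm [-101.2   -0.8 -143.9]
```

View pics/n1.png

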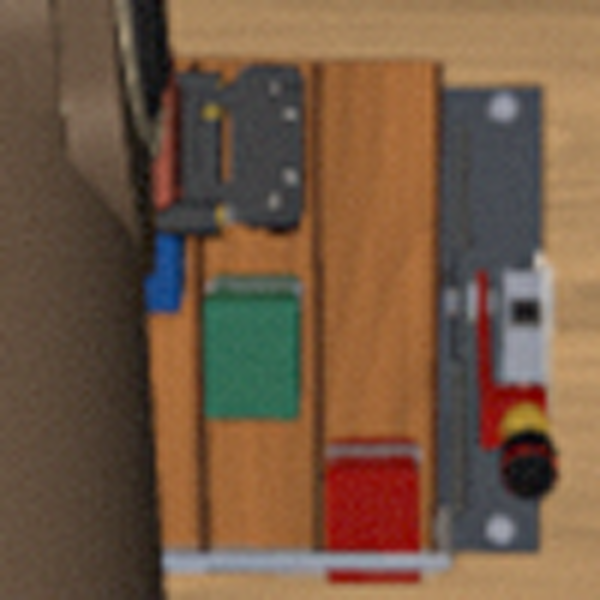

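Request:
drive_tool:
  increments: [0,-29,0,0,1,4,-29,0,0,1,3,0,40,0,1,0,0,40,0,1,0,0,15,0,1,0,0,0,0,1]

```text
clock: 15.58
tool_pos: [0.601, 0.092, 0.1682]
tcp_rot: [-179.9, -0.1, -179.7]
ft_force: [-0.2, 0.5, 0.5]
finger_gap: 0.0009
```

```bash
python3 - <<'E'
from h import *
st()
s=cap("scene")
crop(s,310,130,430,250,6,"pics/o1.png")
E
```

```text
t 15.57 pos [0.601  0.092  0.1682] rot [-1.799e+02 -1.000e-01 -1.797e+02] F [-0.2  0.5  0.5] gap 0.0009
```

View pics/o1.png

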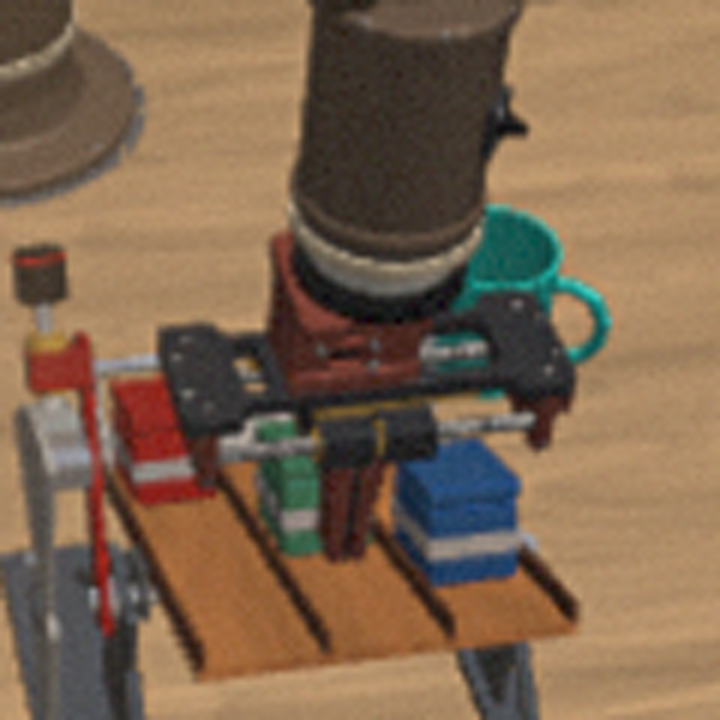

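```bash
python3 - <<'E'
from h import *
s=cap("scene")
o,v=ray(s,[[400,205],[344.2,211.2]])
for vv in v:
    for X in(.59,.61): print(X,o+vv*(X-o[0])/vv[0])
print(f2w([[.199,.058,.052],[.139,.058,.052]]), proj(s,[[.6,.092,.151]]))
E
```

```text
0.59 [0.59       0.19178553 0.18745649]
0.61 [0.61       0.18178439 0.20783622]
0.59 [0.59       0.02792852 0.18796575]
0.61 [0.61       0.02232639 0.20833182]
[[0.61084038 0.15005329 0.19262376]
 [0.55521035 0.14971951 0.17014736]] [[366.00249026 220.31870099]]
```

Request:
drive_tool:
  increments: [0,0,4,0,1,0,0,3,0,1,9.3,0,3.7,0,1,9.3,0,3.7,0,1,9.3,0,3.7,0,1,9.3,0,3.7,0,1,9.3,0,3.7,0,1,0,0,0,0,1]

```text
clock: 16.68
tool_pos: [0.5541, 0.092, 0.1435]
tcp_rot: [180.0, -0.1, -179.7]
ft_force: [0.2, 0.8, 0.1]
finger_gap: 0.0003
```

```bash
python3 - <<'E'
from h import *
st()
s=cap("scene")
crop(s,310,130,430,250,6,"pics/p1.png")
E
```

```text
t 16.68 pos [0.5541 0.092  0.1435] rot [ 1.800e+02 -1.000e-01 -1.797e+02] F [0.2 0.8 0.1] gap 0.0003
```

View pics/p1.png

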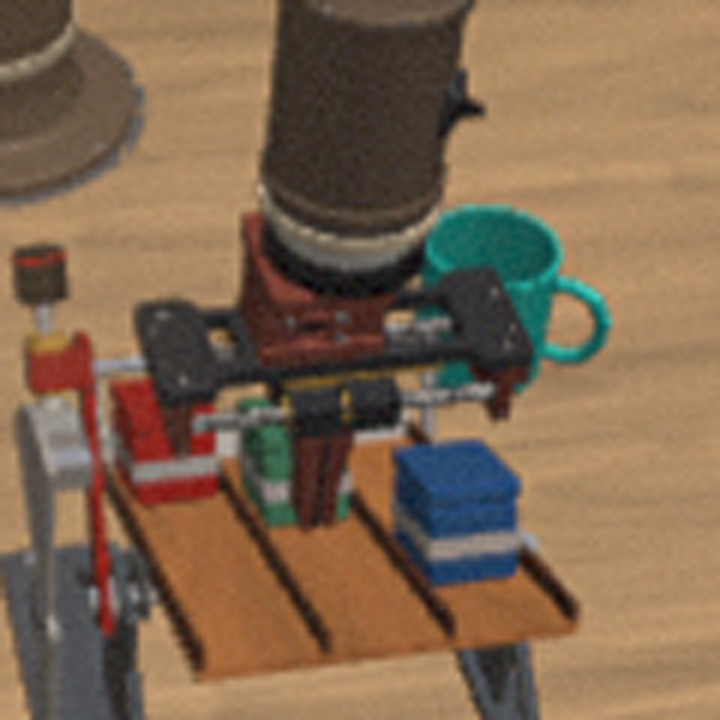

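Green is sliding: its base has moved from row 552 to 522. Continuing.

Request:
drive_tool:
  increments: [9.3,0,3.7,0,1,9.3,0,3.7,0,1,9.3,0,3.7,0,1,9.3,0,3.7,0,1,3.7,0,1.5,0,1,3.7,0,1.5,0,1,0,0,0,0,1]

```text
clock: 17.6
tool_pos: [0.5103, 0.0917, 0.1259]
tcp_rot: [180.0, -0.0, -179.7]
ft_force: [0.7, 0.1, -0.2]
finger_gap: 0.0001
```

Request:
drive_tool:
  increments: [1.9,0,0.7,0,1,1.9,0,0.7,0,1,1.9,0,0.7,0,1,0,0,0,0,1]

```text
clock: 18.1
tool_pos: [0.5071, 0.0919, 0.1248]
tcp_rot: [180.0, 0.3, -179.7]
ft_force: [5.9, 0.6, 1.7]
finger_gap: 0.0007
```

Contact force is 5.9 N, at exactly the predicted TCP position (x 0.507). So green rests against the stop. I'll back off, rise, and move over behind blue.

Request:
drive_tool:
  increments: [-10,0,-5,0,1,-20,0,-30,0,1,-40,0,-40,0,1,-40,0,-30,0,1,-27,29,0,0,1,-10,29,0,0,1,0,0,0,0,1]

```text
clock: 18.98
tool_pos: [0.6513, 0.1534, 0.2277]
tcp_rot: [180.0, -0.1, -179.5]
ft_force: [-0.9, -0.6, -0.0]
finger_gap: 0.0003
```

```bash
python3 - <<'E'
from h import *
st()
s=cap("scene")
crop(s,310,130,430,250,6,"pics/q1.png")
t=cap("top");crop(t,250,130,350,230,6,"pics/q2.png")
E
```

```text
t 18.98 pos [0.6513 0.1534 0.2277] rot [ 1.800e+02 -1.000e-01 -1.795e+02] F [-0.9 -0.6 -0. ] gap 0.0003
```

View pics/q1.png

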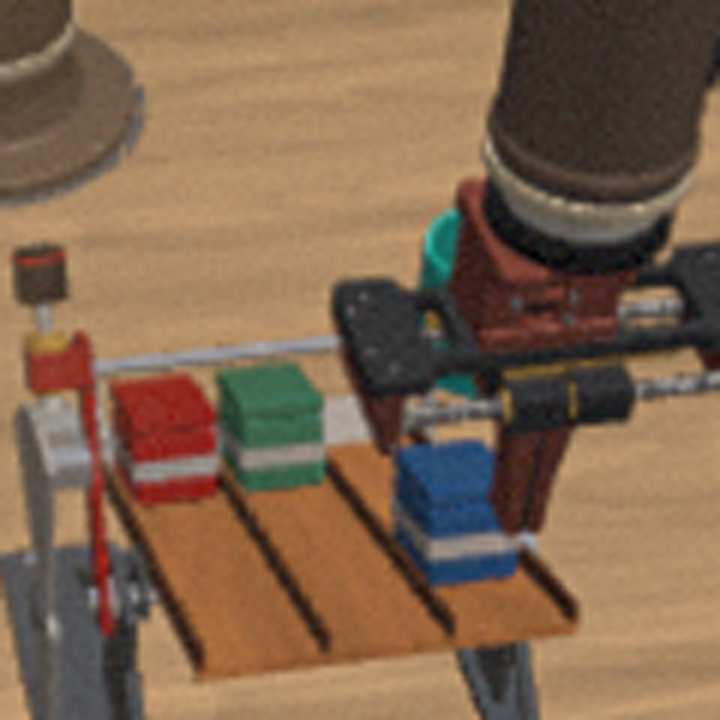

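View pics/q2.png

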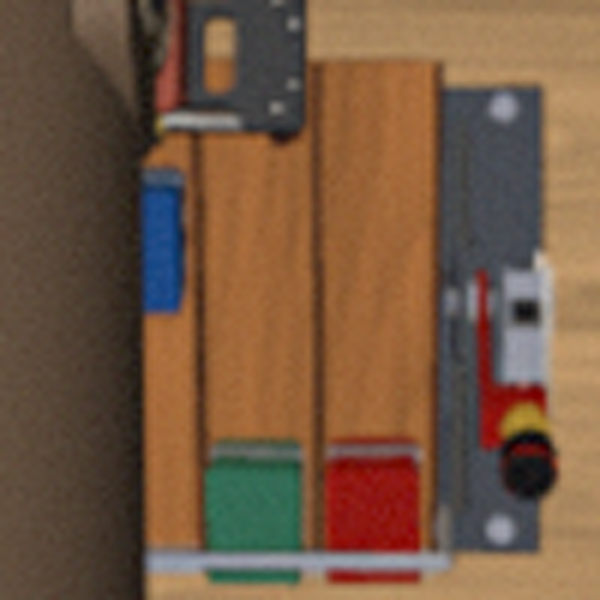

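Green is flush with red (top-view uphill edges at rows 441 and 440). Now I'll descend behind blue and push.

Request:
drive_tool:
  increments: [0,-3,25,0,1,0,0,15,0,1,0,0,6,0,1,0,0,0,0,1]

```text
clock: 19.58
tool_pos: [0.6514, 0.1471, 0.1828]
tcp_rot: [-180.0, -0.0, -179.7]
ft_force: [0.1, 0.2, -0.1]
finger_gap: 0.0003
```

Request:
drive_tool:
  increments: [9.3,0,3.7,0,1,9.3,0,3.7,0,1,9.3,0,3.7,0,1,9.3,0,3.7,0,1,9.3,0,3.7,0,1,9.3,0,3.7,0,1,0,0,0,0,1]

```text
clock: 20.45
tool_pos: [0.5948, 0.1472, 0.1604]
tcp_rot: [180.0, -0.1, -179.7]
ft_force: [0.4, 0.1, -0.9]
finger_gap: 0.0001
```

```bash
python3 - <<'E'
from h import *
st()
s=cap("scene")
crop(s,310,130,430,250,6,"pics/r1.png")
E
```

```text
t 20.45 pos [0.5948 0.1472 0.1604] rot [ 1.800e+02 -1.000e-01 -1.797e+02] F [ 0.4  0.1 -0.9] gap 0.0001
```

View pics/r1.png

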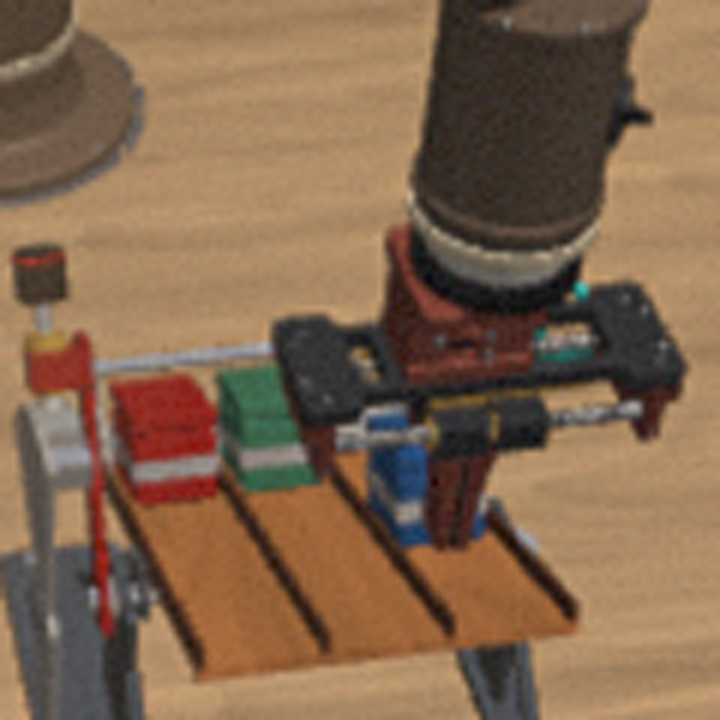

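Request:
drive_tool:
  increments: [9.3,0,3.7,0,1,9.3,0,3.7,0,1,9.3,0,3.7,0,1,9.3,0,3.7,0,1,9.3,0,3.7,0,1,9.3,0,3.7,0,1,9.3,0,3.7,0,1,9.3,0,3.7,0,1,3.7,0,1.5,0,1,3.7,0,1.5,0,1]

```text
clock: 21.75
tool_pos: [0.5139, 0.1467, 0.1281]
tcp_rot: [180.0, 0.0, -179.7]
ft_force: [-0.4, -0.8, 0.5]
finger_gap: 0.0005
```

Request:
drive_tool:
  increments: [1.9,0,0.7,0,1,1.9,0,0.7,0,1,1.9,0,0.7,0,1,1.9,0,0.7,0,1,0,0,0,0,1]

```text
clock: 22.38
tool_pos: [0.5069, 0.1469, 0.1255]
tcp_rot: [180.0, 0.1, -179.7]
ft_force: [3.4, 0.3, -0.4]
finger_gap: 0.0004
```

Request:
drive_tool:
  increments: [1.9,0,0.7,0,1,1,0,0.4,0,1,0,0,0,0,1]

```text
clock: 22.75
tool_pos: [0.5065, 0.147, 0.1255]
tcp_rot: [179.9, 0.4, -179.7]
ft_force: [7.6, 1.1, 2.5]
finger_gap: 0.0005
```

Request:
drive_tool:
  increments: [-10,0,-5,0,1,-20,0,-30,0,1,-30,0,-45,0,1,-10,0,-50,0,1,0,0,-50,0,1,10,55,0,0,1,15,55,0,0,1,20,55,0,0,1,20,55,0,0,1,0,0,0,0,1]

```text
clock: 24.0
tool_pos: [0.5034, 0.3721, 0.3028]
tcp_rot: [-180.0, -0.2, -179.2]
ft_force: [0.5, 0.0, -1.1]
finger_gap: 0.0009
```

```bash
python3 - <<'E'
from h import *
st()
s=cap("scene","pics/s0.png")
crop(s,300,140,420,260,5,"pics/s1.png")
t=cap("top","pics/t0.png");crop(t,250,130,350,230,6,"pics/s2.png")
E
```

```text
t 24.00 pos [0.5034 0.3721 0.3028] rot [-180.    -0.2 -179.2] F [ 0.5  0.  -1.1] gap 0.0009
```

View pics/s1.png

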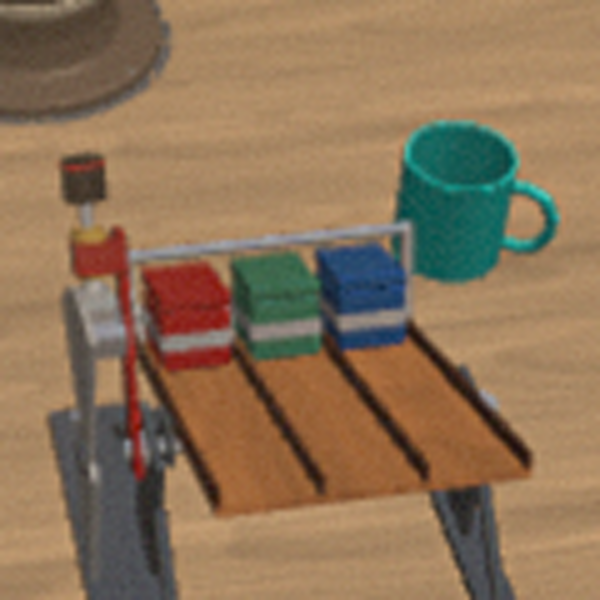

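View pics/s2.png

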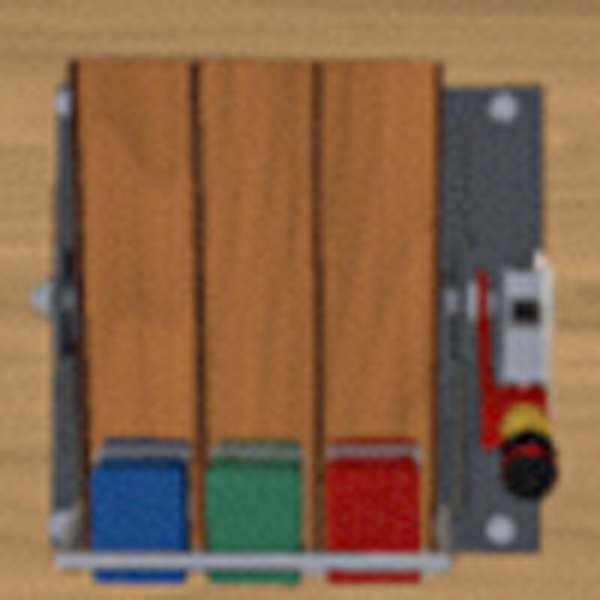

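View pics/t0.png

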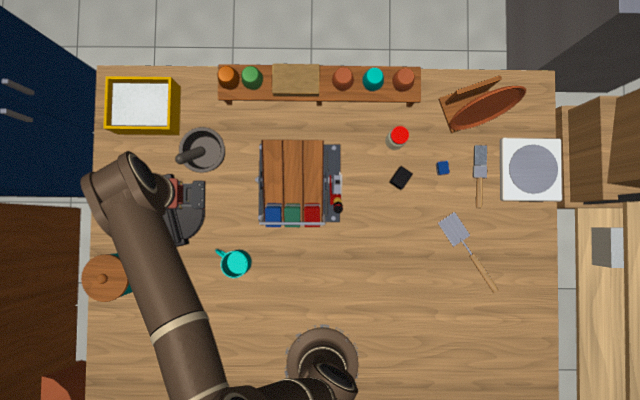

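All three tins stand in line at the stop: top-view uphill edges at rows 440, 441 and 440, front edges about 580. The other things haven't moved. One last check, that the pin is home, using both views.

```bash
python3 - <<'E'
from h import *
t=cap("top");s=cap("scene")
k=lambda I,x0,y0,x1,y1:(lambda m:(lambda c:(c[0][0]+x0,c[0][1]+y0,c[1]))((lambda b:(cv2.minAreaRect(b)[0],len(b)))(max(cv2.findContours(m,cv2.RETR_EXTERNAL,cv2.CHAIN_APPROX_NONE)[0],key=cv2.contourArea))))((I["color"][y0:y1,x0:x1].max(2)<75).astype(np.uint8)*255)
a=k(t,328,195,348,218); b=k(s,308,165,324,184); print(a,b)
P=tri(t,[a[:2]],s,[b[:2]])[0]; print(np.round(P,4))
d=P[:3]-PIV; print("r",np.hypot(d[0],d[2]),"ang",np.degrees(np.arctan2(-d[0],d[2])))
big=cv2.resize(s["color"][165:215,305:345],None,fx=12,fy=12,interpolation=cv2.INTER_CUBIC);cv2.imwrite("pics/u1.png",big)
E
```

```text
(337.1756753921509, 207.55405521392822, 31) (316.5, 176.5, 21)
[ 0.4849 -0.0344  0.236   0.0015]
r 0.15977938418632773 ang 31.672959474352115
```

View pics/u1.png

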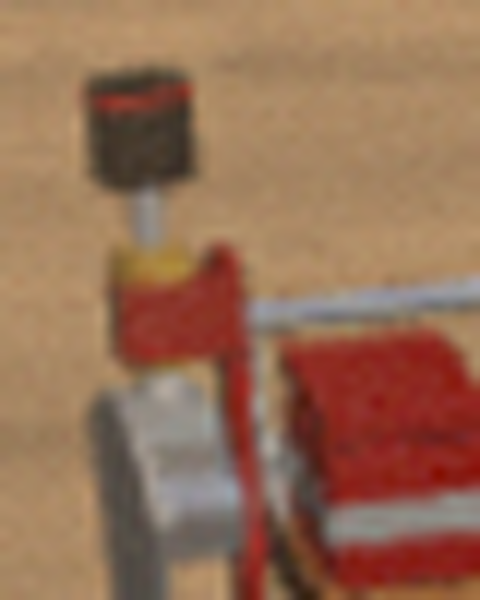

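The visible stem is 4.5 px long. The model gives 5.1 px with the pin home and 8.5 px on the rim. The pin is home, so I'm handing in.

```bash
python3 - <<'E'
from plant import manip
manip.sign_off()
E
```

```text
the job is handed in; nothing more can be done
```

The rack is set up and handed in after about 24 s of the 72 s allowed. I drew the plunger, swung the lever one hole (22°), and let the pin go home. I then stood the larger blue tin in the left lane and pushed the green and blue tins down under the rail against the front stop.

**What the last checks showed**
- **Tins:** all three are upright and in line at the stop, with uphill edges at top-view rows 440, 441 and 440. The end pushes met firm resistance, 5.9 N for green and 7.6 N for blue, both about where I predicted.
- **Pin:** the visible stem below the knob is 4.5 px. The model gives 5.1 px with the pin home and 8.5 px on the rim, so I take it as home.
- **Other things:** the look-alike tins and the other things on the counter look unmoved in the final top view.

**What disagreed or went less cleanly**
- **Knob position:** the two-view fix of the knob was a little off. It gave a radius of 160 mm (165 expected) and an angle of 31.7° (30° expected). I put that down to the colour mask leaving out the knob's red band. It still rules out the pin riding on the rim (about 175 mm).
- **Pin seating:** just before I let go of the knob, the grip was pushing on it with about 30 N. The knob had probably slipped a few millimetres in the jaws.
- **Blue tin placing:** it settled about 20 mm lower in its lane than I aimed for, which did no harm.
- **Lock test:** I didn't push on the lever to test the lock. The tray did stay put while the tins were pushed.

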